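Uncover and prove a tool setter on a router bed

TASK

Get the square-bodied tool setter on the machine bed ready: with the fingertips, push its dust cover aside by its pin, about a quarter turn counter-clockwise, so the plunger lies bare; then gently press the plunger down most of its short travel for a moment, to see that it moves freely. Withdraw so that it springs back up, leaving the cover open. Only touch and push, pinch nothing, and leave the two round setters and everything else on the bed undisturbed.

Things in the scene. Friction and masses are not known exactly. Their poses are not given: they have to be found in the camera images.
- square_setter: THE ONE TO CHECK: the tool setter with the square aluminium body (70 x 70 mm, 45 mm tall, on a 76 mm square foot 8 mm thick), bolted down on the machine bed, whose top is 20 mm above the table. Origin: centre of its underside. z up. Its plunger lies 20 mm along its own -x and the cover's pivot 24 mm along its own +x; a pivot post (12 mm across) stands 22 mm above the body top
- square_plunger_top (a point): centre of the flat top of the square setter's round steel plunger, 22 mm across, standing 10 mm above the body top when up; hidden beneath the dust cover at the start (4 mm gap). A spring pushes it up: about 1.5 N to start it moving, about 5 N at the bottom of its 8 mm travel
- square_plunger (a joint): how far the square setter's plunger is pressed, m: 0 up, 0.008 fully down; springs back by itself
- square_cover (a joint): angle of the square setter's swing cover, rad: 0 straight over the plunger (starts between 0 and 0.3), growing counter-clockwise seen from above (it swings level about its upright pivot), stop at 1.9. Turns with light friction (about 0.6 N at the pin) and stays where it is left. Black cover, 4 mm thick, its disc 34 mm across; disc centre 44 mm from the pivot
- square_pin_top (a point): top of the upright steel pin (8 mm across, 27 mm tall above the cover's upper face) at the centre of the square setter's cover disc; push on its side to swing the cover. The cover's upper face is 27 mm below this point, the plunger top 35 mm below it
- square_pivot (a point): top centre of the square setter's pivot post, on the axis of its cover, 4 mm above the cover's upper face
- drum_setter: another tool setter, same height but with a round body (70 mm across, 45 mm tall); leave alone. Origin: centre of its underside
- tall_setter: another tool setter with a taller round body (70 mm across, 75 mm tall; its pin reaches 120 mm above its underside); leave alone. Origin: centre of its underside
- drum_pin_top (a point): top of the pin on the drum round setter's cover (built like the square setter's); must stay where it is
- drum_plunger (a joint): how far the drum round setter's plunger is pressed, m; must stay 0
- tall_pin_top (a point): top of the pin on the tall round setter's cover (built like the square setter's); must stay where it is
- tall_plunger (a joint): how far the tall round setter's plunger is pressed, m; must stay 0
- collet: small steel cone-shaped collet, 30 mm across the top, 36 mm tall; loose on the bed; leave alone. Origin: centre of its underside
- nut: dark steel ring-shaped collet nut, 40 mm across, 22 mm tall; loose on the bed; leave alone. Origin: centre of its underside
- holder: steel tool holder standing upright with a thin cutter on top, 40 mm across, 70 mm tall; loose on the bed; leave alone. Origin: centre of its underside
- spanner: steel open-ended spanner, 140 mm long, lying flat; loose on the bed; leave alone. Origin: centre of its underside (half-way along)
- clamp: dark steel step block, 30 x 50 mm, 36 mm tall; loose on the bed; leave alone. Origin: centre of its underside
- offcut: upright wooden dowel off-cut, 28 mm across, 45 mm tall; loose on the bed; leave alone. Origin: centre of its underside
- jar: small closed jar, 44 mm across, 50 mm tall; loose on the bed; leave alone. Origin: centre of its underside

How it is judged (in metres and radians):
On the way, in this order (a step that is already met when the one before it is completed fails the run):
1. the square setter's cover is swung aside (beyond 1.2 rad) (value of joint square_cover above 1.2 rad and value of joint square_plunger below 0.001 m), for 0.2 s.
2. its plunger is pressed at least 4 mm by the fingertips (value of joint square_plunger above 0.004 m and contact force between the fingers and square_setter above 0.5 N), for 0.2 s.
At the end, for the whole second after the job is handed in: the square setter's cover stands open beyond 1.2 rad and still, its plunger is back up (within 1 mm), the round setters' covers are within 8 mm of their start and their plungers up, and every loose thing is at rest within 12 mm of its start (all of step 1 and velocity of joint square_cover between -0.05 and 0.05 rad/s and distance of each of drum_pin_top, tall_pin_top from where it was at the start of the episode below 0.008 m and value of joint each of drum_plunger, tall_plunger below 0.0015 m and distance of each of collet, nut, holder, spanner, clamp, offcut, jar from where it was at the start of the episode below 0.012 m and linear speed of each of collet, nut, holder, spanner, clamp, offcut, jar below 0.02 m/s); the robot touches nothing.
It fails at once if the square setter's plunger is pressed while its cover is not yet aside (below 1.0 rad) (value of joint square_plunger above 0.002 m and value of joint square_cover below 1 rad).
It fails at once if the square setter, its cover or plunger is pushed or pinched with more than 20 N (contact force between any of the fingers, the arm and square_setter above 20 N).
It fails at once if a round setter is touched with more than 1 N, or its cover or plunger moved (contact force between any of the fingers, the arm and drum_setter above 1 N or contact force between any of the fingers, the arm and tall_setter above 1 N or not (distance of drum_pin_top from where it was at the start of the episode below 0.008 m) or not (distance of tall_pin_top from where it was at the start of the episode below 0.008 m) or not (value of joint drum_plunger below 0.0015 m) or not (value of joint tall_plunger below 0.0015 m)).
It fails at once if a loose thing is moved or lifted more than 12 mm (not (distance of collet from where it was at the start of the episode below 0.012 m) or not (distance of nut from where it was at the start of the episode below 0.012 m) or not (distance of holder from where it was at the start of the episode below 0.012 m) or not (distance of spanner from where it was at the start of the episode below 0.012 m) or not (distance of clamp from where it was at the start of the episode below 0.012 m) or not (distance of offcut from where it was at the start of the episode below 0.012 m) or not (distance of jar from where it was at the start of the episode below 0.012 m)).
It also fails if it takes over 43 s, if anything falls off the work surface, if the arm or the gripper's body presses on something with over 40 N, if the wrist force passes 120 N, or if a joint passes its speed limit or range.

ROBOT

A 6-joint arm with a two-finger parallel gripper is mounted at the origin on the work surface. World frame = base frame: x ahead of the robot, y to its left, z up, the work surface at z = 0. Lengths are in mm, angles in rad, forces in N, time in s.
With the tool pointing down it reaches from about 300 to 775 mm from the base axis. Payload 14.6 kg.
Tool frame: the origin (TCP) lies between the finger pads; the fingertips stand bot.nose_length ahead of it and the grasp point (between the pads) lies 3 mm ahead of it (bot.nose_length is the distance from the TCP to the fingertips, in mm); z points along the fingers, y is the direction in which the jaws open and shut (so a half turn about z gives the same grasp; the last joint's range is limited). The gripper opens to 85 mm and grips with 20 to 120 N. Pads are 22 mm wide; open, the fingers measure 114 mm over their backs; the gripper's body (76 mm by 85 mm) begins 54 mm behind the grasp point. The pads swing forward as they close: fully open they stand 13 mm farther back than shut.
Start: joints at [1.255, 0.3, 1.521, -0, 1.321, -0.067], TCP at [135.431, 533.056, 253.281] pointing down, gripper open.
Joint ranges: [-3.03, 3.03], [-0.79, 2.21], [0.23, 2.52], [-1.04, 4.18], [0, 3.07], [-2.55, 2.55]. Speed limits (rad/s): [2.22, 2.22, 2.57, 3.14, 3.14, 3.14].

INTERFACE

Orientations are given as a rotation vector (axis times angle).
In Python, from bench import bot, viewer gives the robot as it stands.
- The arm moves only by the tool step_arm, never from a script. Its argument "motion" is a list of rows, each a list of 7 numbers: the finger opening in m, from 0 to 0.0854, then the shift along the world's x, y, z in m, then the turn, a rotation vector about the world's x, y, z in rad. A call has 1 to 10 rows; each row is the pose to reach, as a shift and turn from the pose commanded when the call began; what a row does not reach only later rows make up. A row lasts 1/10 s, in which the tool goes at most 50 mm and 8.59 degrees, less where a joint would pass 70% of its speed; a pose out of reach is approached as far as the arm can. A call with a gripper value outside its range is refused whole. The fingers move at their own pace and stop on an object; "grip_force" is the grip in N (left out, the last holds). Time passes only in rows, so rows that repeat a pose let the fingers close. It gives the time, the measured TCP pose, the force and the opening at its end, in the units of the state.
- bot.state(): the state, without advancing time (a new reading comes with each control period).
- viewer.get_image(name): name is "side" or "top"; returns a dict with "img" (480x640x3 uint8, red, green, blue), "K" (3x3 intrinsics, pixels), "position" and "attitude" of the camera in the world. Camera axes: x right, y up, looking along -z (the intrinsics and any distortion apply to the point x, -y, -z); pixel columns grow to the right and rows downward; lengths in mm; the calibration is good to about 2 mm. A picture is of the moment at which its call begins. There is no depth.
- bot.close_job(): hands the job in, once; it reports no verdict.
The state is a dict: "t": time; "joint_pos": joint angles; "qd": joint speeds; "joint_efforts": joint torques, N m; "tool_pos": TCP position; "eef_rot": TCP orientation; "ft_force": force on the tool from outside, world axes, zero at the start; "ft_torque": the same for the moment, N m; "width": finger opening in mm.
Only numpy, scipy, OpenCV 4.12 (cv2) and the standard library are available. Lean on these libraries where they do the work, as an engineer would, in place of code of your own. Each camera call takes 0.05 s, during which the arm holds its last target. There are 200 camera calls.

## Working session

There is one attempt and no reset: what is moved stays moved. The work goes in short steps, Python scripts to look and compute and a tool call to move; the robot and the scene stay as the last step left them, time stands still between calls to the robot, and variables do not carry over. Pictures are saved under pics/ and viewed, about 8 in all and at most 12, crops included, and the job is handed in when it is done.

Besides the shell and the picture viewer there is one more tool, called after "Call:" as name([rows], argument=value, ...), one row to a line, values as JSON. step_arm: Moves the arm, as the interface text tells. Its arguments: {"type":"object","properties":{"motion":{"type":"array","items":{"type":"array","items":{"type":"number"}}},"grip_force":{"type":"number"}},"required":["motion"]}

```bash
mkdir -p pics; cat > h.py <<'E'
import numpy as np, cv2
from scipy.spatial.transform import Rotation as R
from bench import bot, viewer
def rot(a):
    a=np.array(a,float)
    return a if a.shape==(3,3) else (R.from_rotvec(a).as_matrix() if a.size==3 else R.from_quat(a).as_matrix())
def ray(c,u,v):
    d=np.linalg.inv(c["K"])@[u,v,1.]; return np.array(c["position"],float), rot(c["attitude"])@[d[0],-d[1],-d[2]]
def onz(c,u,v,z):
    p,d=ray(c,u,v); return p+d*(z-p[2])/d[2]
def proj(c,P):
    q=rot(c["attitude"]).T@(np.array(P,float)-c["position"]); h=np.array(c["K"])@[q[0],-q[1],-q[2]]; return h[:2]/h[2]
def tri(c1,p1,c2,p2):
    a,d=ray(c1,*p1);b,e=ray(c2,*p2); s=np.linalg.lstsq(np.c_[d,-e],b-a,rcond=None)[0]
    x,y=a+d*s[0],b+e*s[1]; return (x+y)/2,np.linalg.norm(x-y)
def snap(n,f):
    c=viewer.get_image(n); cv2.imwrite(f,c["img"][:,:,::-1]); return c
E
python3 - <<'E'
from h import *
for n in("top","side"):
    c=snap(n,f"pics/{n}0.png"); print({k:v for k,v in c.items() if k!="img"})
print(bot.state(),bot.nose_length)
E
```

```text
{'K': array([[519.89990286,   0.        , 315.97981942],
       [  0.        , 519.89990286, 243.34314633],
       [  0.        ,   0.        ,   1.        ]]), 'position': array([ 485.06475226,    3.47057943, 1000.55830101]), 'attitude': array([ 0.09834979, -0.06838868, -1.5701528 ])}
{'K': array([[445.18837519,   0.        , 319.74371711],
       [  0.        , 445.18837519, 236.854555  ],
       [  0.        ,   0.        ,   1.        ]]), 'position': array([284.87575733, 481.12324968, 515.9312208 ]), 'attitude': array([ 0.31573638, -1.25131752, -2.34522036])}
{'t': 0.1, 'joint_pos': array([ 1.25539529e+00,  3.00403964e-01,  1.52150779e+00, -3.44205064e-05,
        1.32068997e+00, -6.66313672e-02]), 'qd': array([-0.00131378, -0.00178777, -0.00155345,  0.0030172 , -0.00154533,
        0.00070528]), 'joint_efforts': array([ 5.43503174e-04, -5.44367516e+01, -3.62361717e+01, -1.04037413e-04,
        3.10503783e-03, -3.52093181e-06]), 'tool_pos': array([135.38697546, 532.8896962 , 252.78913361]), 'eef_rot': array([-3.89726570e-01, -3.11716492e+00,  1.56607502e-03]), 'ft_force': array([-0.3285745 ,  0.4274505 ,  0.49617068]), 'ft_torque': array([-0.02902628,  0.01494321,  0.05193253]), 'width': 85.55146715490692} 22.0
```

View pics/top0.png

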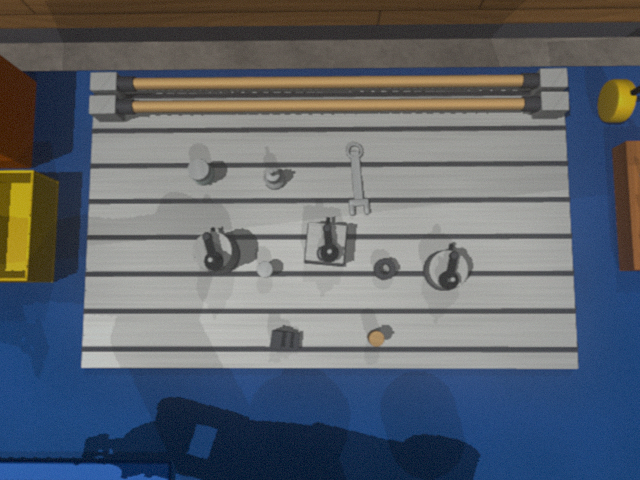

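View pics/side0.png

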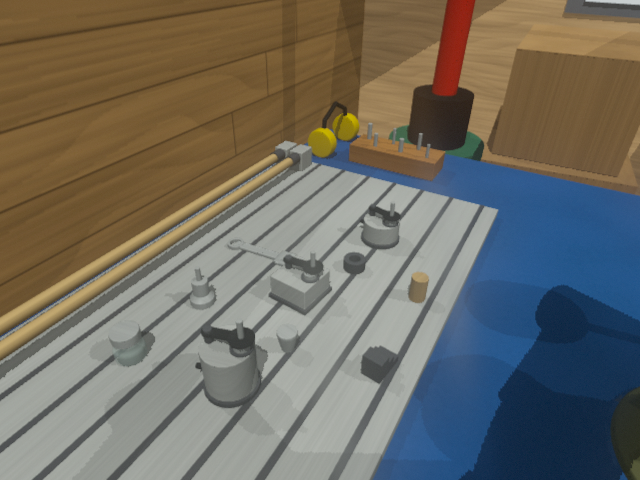

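The top view shows the square setter at about (327,243), with its pivot near (330,222) and cover disc near (329,253). The side view shows it at about (300,280). I'll zoom in on both.

```bash
python3 - <<'E'
import cv2,numpy as np
a=cv2.imread("pics/top0.png")[205:280,290:365]; b=cv2.imread("pics/side0.png")[235:315,260:340]
f=lambda x:cv2.resize(x,(400,400),interpolation=cv2.INTER_CUBIC)
cv2.imwrite("pics/crop0.png",np.hstack([f(a),f(b)]))
from h import *
c=viewer.get_image("top")
for u,v,z in[(327,243,65),(330,222,87),(328,253,83)]:print(onz(c,u,v,z))
E
```

```text
[585.34786413   1.38954033  65.        ]
[620.45223375  -3.96746387  87.        ]
[ 5.65604427e+02 -3.00871282e-01  8.30000000e+01]
```

View pics/crop0.png

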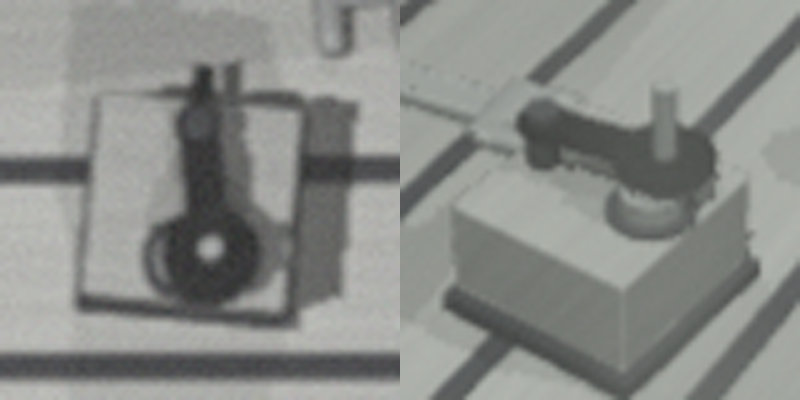

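```bash
python3 - <<'E'
from h import *
T=viewer.get_image("top");S=viewer.get_image("side")
t=lambda x,y:(x/5.333+290-.4,y/5.333+205-.4); s=lambda x,y:((x-400)/5+260-.4,y/5+235-.4)
print("pin tri",tri(T,t(210,247),S,s(663,88)),"z110",onz(T,*t(210,247),110),onz(S,*s(663,88),110))
print("piv tri",tri(T,t(198,122),S,s(540,103)),"z87",onz(T,*t(198,122),87),onz(S,*s(540,103),87))
q=[onz(T,*t(*p),65)[:2] for p in[(98,95),(302,108),(295,313),(82,297)]]
print("corners",np.round(q,1),np.mean(q,0)); q2=[onz(S,*s(*p),65)[:2] for p in[(452,208),(622,288),(748,178)]]
print("side corners",np.round(q2,1))
g=T["img"].astype(int); 
E
```

```text
pin tri (array([567.58949069,  -1.54280853, 109.04893457]), np.float64(1.5049826077681154)) z110 [566.82919503  -1.8789797  110.        ] [ 5.67635803e+02 -1.43223686e-01  1.10000000e+02]
piv tri (array([611.13102543,   2.28606972,  89.18073655]), np.float64(1.7391652118681205)) z87 [610.66389195   1.85946885  87.        ] [6.13634050e+02 1.48451589e-01 8.70000000e+01]
corners [[623.1  35.9]
 [618.4 -33.6]
 [548.5 -30.8]
 [554.   41.2]] [586.01297109   3.18140286]
side corners [[623.6  37.1]
 [556.9  42.3]
 [549.8 -24.8]]
```

Pin at about (567,-1), pivot at (611,2), body yaw about -4° and cover at about 0.13 rad. I'm shutting the fingers and going above the +y side of the pin.

Call:
step_arm([
  [0,0.043,-0.049,0,0,0,0.05],
  [0,0.086,-0.098,0,0,0,0.1],
  [0,0.129,-0.147,0,0,0,0.15],
  [0,0.172,-0.195,0,0,0,0.2],
  [0,0.215,-0.244,0,0,0,0.25],
  [0,0.215,-0.244,0,0,0,0.304],
  [0,0.215,-0.244,0,0,0,0.304],
], grip_force=20)

```text
t: 0.95
tool_pos: [352.1, 286.5, 253.4]
eef_rot: [-0.086, 3.14, -0.0]
ft_force: [0.3, 0.3, 0.1]
width: -0.0
```

Call:
step_arm([
  [0,0.035,-0.04,-0.01,0,0,0],
  [0,0.07,-0.08,-0.02,0,0,0],
  [0,0.105,-0.12,-0.03,0,0,0],
  [0,0.14,-0.16,-0.04,0,0,0],
  [0,0.175,-0.2,-0.055,0,0,0],
  [0,0.213,-0.2385,-0.073,0,0,0],
  [0,0.213,-0.2385,-0.073,0,0,0],
  [0,0.213,-0.2385,-0.09,0,0,0],
  [0,0.213,-0.2385,-0.09,0,0,0],
])

```text
t: 1.85
tool_pos: [562.7, 49.9, 160.9]
eef_rot: [0.085, -3.136, -0.0]
ft_force: [-0.3, 1.0, 0.3]
width: 0.4
```

```bash
python3 - <<'E'
from h import *
S=snap("side","pics/side1.png");T=snap("top","pics/top1.png")
s=bot.state();print(s["tool_pos"],s["eef_rot"],bot.nose_length)
p=np.array(s["tool_pos"])
for d in(0,22,35):print(d,proj(S,p-[0,0,d]))
o=np.vstack([S["img"][100:340,200:440]]);t=T["img"][170:290,260:380]
f=lambda x:cv2.resize(x,(400,400),interpolation=cv2.INTER_CUBIC)
cv2.imwrite("pics/c1.png",np.hstack([f(t),f(o)])[:,:,::-1])
E
```

```text
[563.25779895  50.83076517 163.51779786] [ 8.71805137e-02 -3.13993580e+00 -5.68678586e-05] 22.0
0 [296.45660762 240.55726399]
22 [296.69607837 253.29624197]
35 [296.83325647 260.59362123]
```

View pics/c1.png

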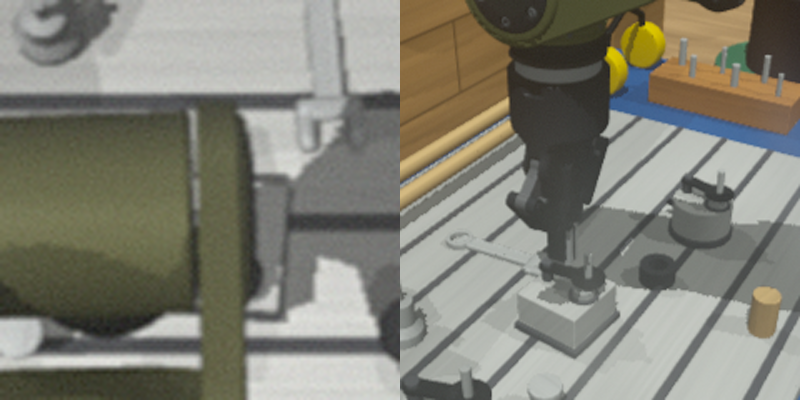

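The fingertip shows at about (298,254) in the side view, which agrees with nose = 22. Going down to tip z ≈ 94 and in close to the pin.

Call:
step_arm([
  [0,0.002,0,-0.025,0,0,0],
  [0,0.002,0,-0.047,0,0,0],
  [0,0.002,0,-0.047,0,0,0],
  [0,0.003,-0.012,-0.047,0,0,0],
  [0,0.003,-0.02,-0.047,0,0,0],
  [0,0.003,-0.024,-0.047,0,0,0],
  [0,0.003,-0.026,-0.047,0,0,0],
  [0,0.003,-0.026,-0.047,0,0,0],
])

```text
t: 2.75
tool_pos: [566.5, 24.2, 116.7]
eef_rot: [-0.086, 3.14, -0.0]
ft_force: [-1.0, -0.4, 0.9]
width: -0.2
```

```bash
python3 - <<'E'
from h import *
S=snap("side","pics/side2.png")
s=bot.state();print(s["tool_pos"],s["ft_force"])
cv2.imwrite("pics/c2.png",cv2.resize(S["img"][215:315,250:350],(600,600),interpolation=cv2.INTER_CUBIC)[:,:,::-1])
# arc plan: shifts relative to commanded (566.4,24.6)
P=np.array([611.2,2.]);c0=np.array([566.4,24.6])
for d in (19,16):
  for a in range(184,276,9):
    f=np.radians(a);r=np.array([np.cos(f),np.sin(f)]);t=np.array([-r[1],r[0]])
    print(d,a,np.round((P+44*r-d*t-c0)/1000,4),round(np.radians(a-184),3))
E
```

```text
[566.51270663  24.42289545 116.58242507] [ 0.24846315  0.51637882 -0.08049859]
19 184 [-0.0004 -0.0067] 0.0
19 193 [-0.0023 -0.014 ] 0.157
19 202 [-0.0031 -0.0215] 0.314
19 211 [-0.0027 -0.029 ] 0.471
19 220 [-0.0011 -0.0363] 0.628
19 229 [ 0.0016 -0.0433] 0.785
19 238 [ 0.0054 -0.0498] 0.942
19 247 [ 0.0101 -0.0557] 1.1
19 256 [ 0.0157 -0.0607] 1.257
19 265 [ 0.022  -0.0648] 1.414
19 274 [ 0.0289 -0.0678] 1.571
16 184 [-0.0002 -0.0097] 0.0
16 193 [-0.0017 -0.0169] 0.157
16 202 [-0.002  -0.0242] 0.314
16 211 [-0.0012 -0.0315] 0.471
16 220 [ 0.0008 -0.0386] 0.628
16 229 [ 0.0039 -0.0453] 0.785
16 238 [ 0.0079 -0.0514] 0.942
16 247 [ 0.0129 -0.0569] 1.1
16 256 [ 0.0186 -0.0614] 1.257
16 265 [ 0.025 -0.065] 1.414
16 274 [ 0.0319 -0.0676] 1.571
```

View pics/c2.png

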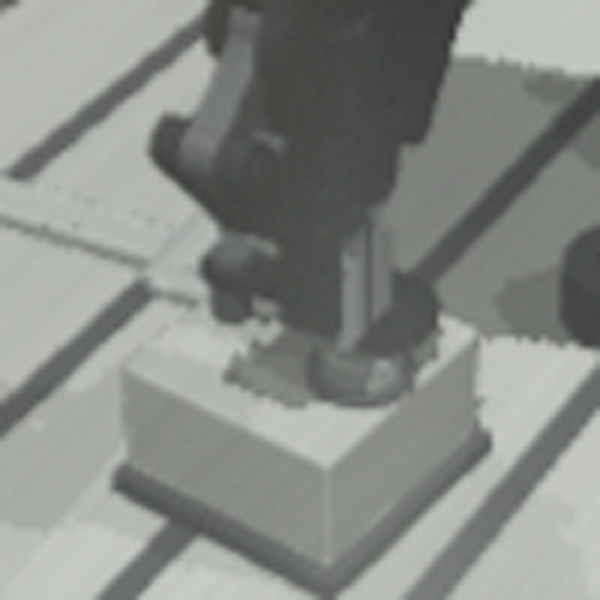

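Fingers stand just beside the pin, over the plunger side, clear of the cover. I'm starting the arc push slowly, turning the tool with it.

Call:
step_arm([
  [0,0,-0.004,0,0,0,0],
  [0,-0.0003,-0.0077,0,0,0,0],
  [0,-0.0012,-0.0113,0,0,0,0.078],
  [0,-0.0021,-0.015,0,0,0,0.157],
  [0,-0.0024,-0.0187,0,0,0,0.235],
  [0,-0.0027,-0.0224,0,0,0,0.314],
  [0,-0.0025,-0.0261,0,0,0,0.392],
  [0,-0.0022,-0.0298,0,0,0,0.471],
  [0,-0.0022,-0.0298,0,0,0,0.471],
])

```text
t: 3.7
tool_pos: [564.2, -5.7, 116.2]
eef_rot: [0.818, -3.033, -0.0]
ft_force: [-0.5, 0.5, -0.4]
width: -0.1
```

```bash
python3 - <<'E'
from h import *
S=snap("side","pics/side3.png");T=viewer.get_image("top")
s=bot.state();print(s["tool_pos"],s["eef_rot"],s["ft_force"])
f=lambda x:cv2.resize(x,(400,400),interpolation=cv2.INTER_CUBIC)
cv2.imwrite("pics/c3.png",np.hstack([f(S["img"][215:315,250:350]),f(T["img"][200:300,280:380])])[:,:,::-1])
E
```

```text
[564.22024217  -5.29111962 116.2512374 ] [ 8.13312206e-01 -3.03448408e+00 -1.69261267e-05] [ 0.0396278  -0.17794314  0.25509198]
```

View pics/c3.png

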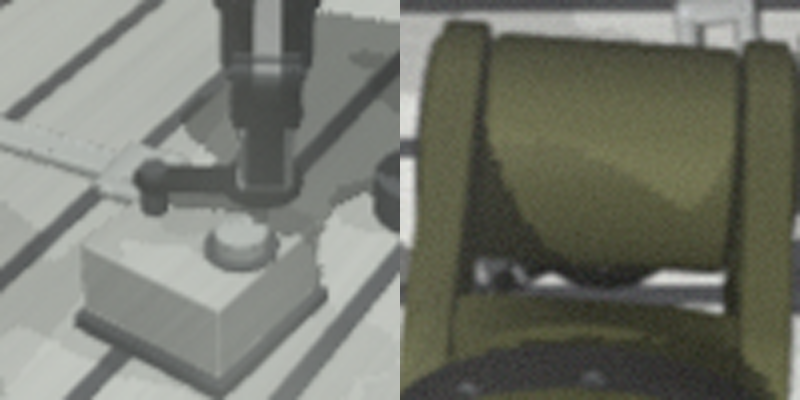

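The cover is swinging and the plunger shows bare at about (311,274) in the side view. Continuing.

Call:
step_arm([
  [0,0.0008,-0.0037,0,0,0,0.078],
  [0,0.0017,-0.0073,0,0,0,0.157],
  [0,0.0031,-0.0108,0,0,0,0.235],
  [0,0.0046,-0.0142,0,0,0,0.314],
  [0,0.0065,-0.0174,0,0,0,0.392],
  [0,0.0084,-0.0205,0,0,0,0.471],
  [0,0.0108,-0.0234,0,0,0,0.55],
  [0,0.0132,-0.0263,0,0,0,0.628],
  [0,0.016,-0.0288,0,0,0,0.706],
  [0,0.0189,-0.0311,0,0,0,0.785],
])

```text
t: 4.8
tool_pos: [568.5, 42.7, 99.8]
eef_rot: [1.663, -2.601, 0.208]
ft_force: [-0.2, 0.1, 0.5]
width: 0.0
```

Call:
step_arm([
  [0,0.0031,-0.0021,0,0,0,0.078],
  [0,0.0063,-0.004,0,0,0,0.157],
  [0,0.0085,-0.005,0,0,0,0.21],
  [0,0.0101,-0.0055,0,0,0,0.245],
  [0,0.0101,-0.0055,0,0,0,0.245],
  [0,0.0101,-0.0055,0,0,0,0.245],
])

```text
t: 5.4
tool_pos: [561.5, 79.9, 82.7]
eef_rot: [1.87, -2.439, 0.341]
ft_force: [-0.2, -0.5, 0.8]
width: -0.2
```

```bash
python3 - <<'E'
from h import *
S=snap("side","pics/side4.png");T=viewer.get_image("top")
s=bot.state();print(s["t"],s["tool_pos"],s["eef_rot"],s["ft_force"],s["joint_pos"])
f=lambda x:cv2.resize(x,(400,400),interpolation=cv2.INTER_CUBIC)
cv2.imwrite("pics/c4.png",np.hstack([f(S["img"][215:315,250:350]),f(T["img"][180:300,270:390])])[:,:,::-1])
E
```

```text
5.5 [561.66772036  79.64226984  82.85531458] [ 1.86962859 -2.43945451  0.34137845] [-0.30214144 -0.18893106  0.92451049] [ 0.16130641  0.51831754  1.66201971 -0.27586426  0.91777255 -2.55381178]
```

View pics/c4.png

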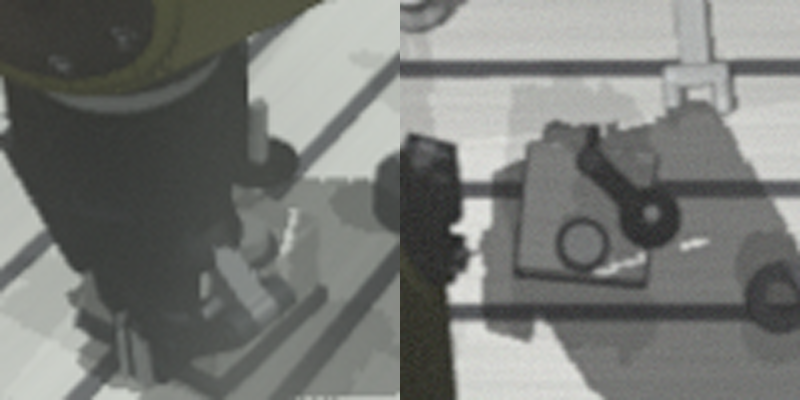

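The last joint ran into its range at -2.55, so the arm swerved off to y ≈ 80 and tilted. No contact force shows. The top view has the cover at about 45°, with the plunger bare at crop (582,244). I'll check fingertip clearance before backing out.

```bash
python3 - <<'E'
from h import *
s=bot.state();M=rot(s["eef_rot"]);print(np.round(M,2));print(np.array(s["tool_pos"])+22*M[:,2])
T=viewer.get_image("top")
f=lambda x,y:((x-400)/400*120+270-.4,y/400*120+180-.4)
print(onz(T,*f(652,212),110),onz(T,*f(595,165),87),onz(T,*f(582,244),75)); print("collet",onz(T,265,268,56))
E
```

```text
[[-0.27 -0.96  0.09]
 [-0.95  0.25 -0.2 ]
 [ 0.17 -0.14 -0.97]]
[563.74934327  75.15898497  61.41780067]
[580.11388075 -29.82737297 110.        ] [ 6.07755110e+02 -5.65792758e-01  8.70000000e+01] [566.6766785    6.45290574  75.        ]
collet [540.74205777 114.38938575  56.        ]
```

Call:
step_arm([
  [0,-0.03,0.06,0.3,0,0,-0.15],
])

```text
t: 5.65
tool_pos: [554.2, 88.3, 126.8]
eef_rot: [1.668, -2.552, 0.326]
ft_force: [0.8, -0.1, -0.3]
width: -0.0
```

The commanded pose follows the reached one. Plan: straighten the tool to a neutral yaw (tool y at 67°), then finish with a straight chord push along tool x.

```bash
python3 - <<'E'
from h import *
s=bot.state();a=np.radians(78.5);Rt=R.from_rotvec(np.pi*np.array([np.cos(a),np.sin(a),0]))
Rc=R.from_rotvec(s["eef_rot"]); print((Rt*Rc.inv()).as_rotvec(), s["tool_pos"], np.array([548.4,-16,170])-s["tool_pos"])
E
```

```text
[ 0.21443529 -0.12893078 -1.55165939] [554.16309921  88.32458338 126.831161  ] [  -5.76309921 -104.32458338   43.168839  ]
```

Call:
step_arm([
  [0,0,0,0.04,0.02,-0.012,-0.145],
  [0,0,0,0.07,0.04,-0.024,-0.29],
  [0,0,0,0.07,0.06,-0.036,-0.435],
  [0,0,-0.02,0.07,0.08,-0.048,-0.58],
  [0,0,-0.04,0.07,0.1,-0.06,-0.725],
  [0,0,-0.06,0.07,0.12,-0.072,-0.87],
  [0,0,-0.08,0.07,0.14,-0.084,-1.015],
  [0,0,-0.1,0.07,0.16,-0.096,-1.16],
  [0,-0.006,-0.104,0.06,0.18,-0.108,-1.305],
  [0,-0.006,-0.104,0.05,0.2,-0.12,-1.45],
])

```text
t: 6.65
tool_pos: [550.3, -15.4, 181.5]
eef_rot: [-0.481, -3.104, 0.038]
ft_force: [-0.2, 0.2, -0.6]
width: -0.0
```

Call:
step_arm([
  [0,0,0,0,0.014,-0.009,-0.102],
  [0,0,0,0,0.014,-0.009,-0.102],
])

```text
t: 6.85
tool_pos: [550.5, -14.8, 181.4]
eef_rot: [0.63, 3.074, -0.015]
ft_force: [0.4, 0.1, 0.2]
width: 0.4
```

```bash
python3 - <<'E'
from h import *
s=bot.state();a=np.radians(78.5);Rt=R.from_rotvec(np.pi*np.array([np.cos(a),np.sin(a),0]))
Rc=R.from_rotvec(s["eef_rot"]); print((Rt*Rc.inv()).as_rotvec(), s["t"],s["tool_pos"],s["joint_pos"], np.array([548.4,-16,116.5])-s["tool_pos"])
E
```

```text
[0.00982097 0.00187157 0.00259347] 6.85 [550.47427631 -14.75165808 181.40636732] [-0.08940542  0.36924892  1.60325678 -0.01046217  1.16637816 -1.25207883] [ -2.07427631  -1.24834192 -64.90636732]
```

Call:
step_arm([
  [0,-0.002,-0.001,-0.03,0.01,0,0],
  [0,-0.002,-0.001,-0.055,0.01,0,0],
  [0,-0.002,-0.001,-0.065,0.01,0,0],
  [0,-0.002,-0.001,-0.065,0.01,0,0],
  [0,-0.002,-0.001,-0.065,0.01,0,0],
])

```text
t: 7.35
tool_pos: [549.1, -15.1, 117.5]
eef_rot: [0.624, 3.076, 0.0]
ft_force: [0.7, -0.5, 0.9]
width: -0.4
```

Call:
step_arm([
  [0,0.006,-0.0027,0,0,0,0],
  [0,0.012,-0.0054,0,0,0,0],
  [0,0.016,-0.007,0,0,0,0],
  [0,0.02,-0.009,0,0,0,0],
  [0,0.024,-0.0107,0,0,0,0],
  [0,0.028,-0.0125,0,0,0,0],
  [0,0.032,-0.0142,0,0,0,0],
  [0,0.036,-0.016,0,0,0,0],
  [0,0.04,-0.0178,0,0,0,0],
  [0,0.044,-0.0197,0,0,0,0],
])

```text
t: 8.35
tool_pos: [592.9, -34.8, 116.3]
eef_rot: [0.625, 3.077, 0.001]
ft_force: [-1.0, 1.3, 0.0]
width: 0.2
```

Call:
step_arm([
  [0,0,0,0,0,0,0],
  [0,0,0,0,0,0,0],
])

```text
t: 8.55
tool_pos: [592.6, -34.8, 116.3]
eef_rot: [0.625, 3.077, 0.0]
ft_force: [0.7, 0.7, 0.8]
width: 0.3
```

```bash
python3 - <<'E'
from h import *
S=snap("side","pics/side5.png");T=viewer.get_image("top")
s=bot.state();print(s["t"],s["tool_pos"],s["eef_rot"],s["ft_force"])
f=lambda x:cv2.resize(x,(400,400),interpolation=cv2.INTER_CUBIC)
cv2.imwrite("pics/c5.png",np.hstack([f(S["img"][215:315,250:350]),f(T["img"][180:300,270:390])])[:,:,::-1])
E
```

```text
8.65 [592.49011577 -34.75763542 116.41303414] [6.25363321e-01 3.07671501e+00 2.72045133e-04] [-0.40470127  0.804408   -0.57757506]
```

View pics/c5.png

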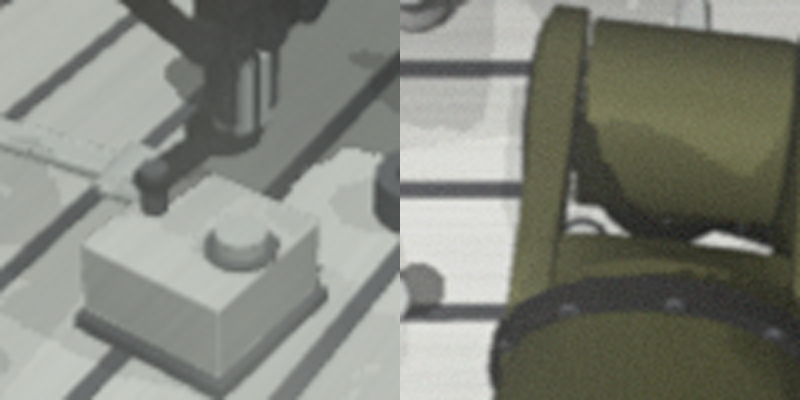

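```bash
python3 - <<'E'
from h import *
S=viewer.get_image("side")
for u,v in[(225,135),(230,140),(235,138)]:
    p=onz(S,u/4+250-.4,v/4+215-.4,83);d=p[:2]-[611.2,2];print(p,np.hypot(*d),np.degrees(np.arctan2(d[1],d[0]))%360-175.9)
E
```

```text
[601.12313941 -36.11622517  83.        ] 39.42574971138971 79.29140183057106
[597.47794079 -34.12523129  83.        ] 38.64359254242058 73.30087160971624
[596.42896467 -36.4189601   83.        ] 41.16066058346034 73.06961881300222
```

Cover is at roughly 75–85°. I'll push about 8 mm more for margin, then back off and rise.

Call:
step_arm([
  [0,0.003,-0.0008,0,0,0,0],
  [0,0.006,-0.0015,0,0,0,0],
  [0,0.008,-0.002,0,0,0,0],
  [0,0.008,-0.002,0,0,0,0],
  [0,0,0.002,0,0,0,0],
  [0,-0.012,0.008,0,0,0,0],
  [0,-0.02,0.02,0.02,0,0,0],
  [0,-0.025,0.04,0.03,0,0,0],
  [0,-0.025,0.04,0.03,0,0,0],
])

```text
t: 9.6
tool_pos: [567.2, 6.9, 148.0]
eef_rot: [0.622, 3.075, 0.001]
ft_force: [-1.0, -0.3, 0.2]
width: 0.2
```

```bash
python3 - <<'E'
from h import *
S=snap("side","pics/side6.png")
s=bot.state();print(s["t"],s["tool_pos"],s["eef_rot"],s["ft_force"])
cv2.imwrite("pics/c6.png",cv2.resize(S["img"][215:315,250:350],(600,600),interpolation=cv2.INTER_CUBIC)[:,:,::-1])
for z in(110,83):
  for a in (70,80,90,100):
    f=np.radians(a+175.9); print(z,a,(proj(S,[611.2+44*np.cos(f),2+44*np.sin(f),z])-[249.6,214.6])*6)
E
```

```text
9.65 [567.25336177   5.96008827 147.01926982] [6.22858619e-01 3.07600481e+00 4.59696285e-04] [ 0.46638915 -0.63507058 -0.46288493]
110 70 [365.80912034 126.7025609 ]
110 80 [347.780775   114.73190995]
110 90 [326.5217449 104.7999901]
110 100 [302.65017745  97.13935483]
83 70 [365.58992385 207.30169689]
83 80 [347.92755603 195.06079572]
83 90 [327.09541521 184.90683068]
83 100 [303.69984348 177.07893155]
```

View pics/c6.png

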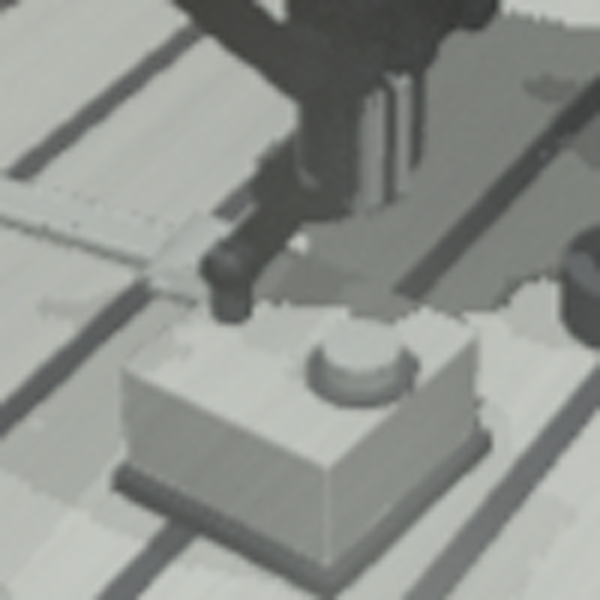

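The plunger stands bare at (362,350) and the cover is at about 90°, with its disc near (325,185) behind the finger. The tool is above the plunger; going down gently.

Call:
step_arm([
  [0,0,0,-0.025,0,0,0],
  [0,0,0,-0.042,0,0,0],
  [0,0,0,-0.047,0,0,0],
  [0,0,0,-0.049,0,0,0],
  [0,0,0,-0.051,0,0,0],
  [0,0,0,-0.053,0,0,0],
  [0,0,0,-0.053,0,0,0],
  [0,0,0,-0.053,0,0,0],
])

```text
t: 10.45
tool_pos: [567.8, 5.1, 93.9]
eef_rot: [0.625, 3.076, 0.0]
ft_force: [0.4, -1.7, 2.8]
width: 0.4
```

```bash
python3 - <<'E'
from h import *
F=[]
for i in range(5): S=viewer.get_image("side");F.append(bot.state()["ft_force"])
s=bot.state();print(s["t"],s["tool_pos"],np.mean(F,0),np.std(F,0))
cv2.imwrite("pics/c7.png",cv2.resize(S["img"][215:315,250:350],(600,600),interpolation=cv2.INTER_CUBIC)[:,:,::-1])
E
```

```text
10.7 [567.75797223   5.19195063  93.638604  ] [ 1.00585011 -1.3406042   2.67866227] [0.35572927 0.50550405 0.5472549 ]
```

View pics/c7.png

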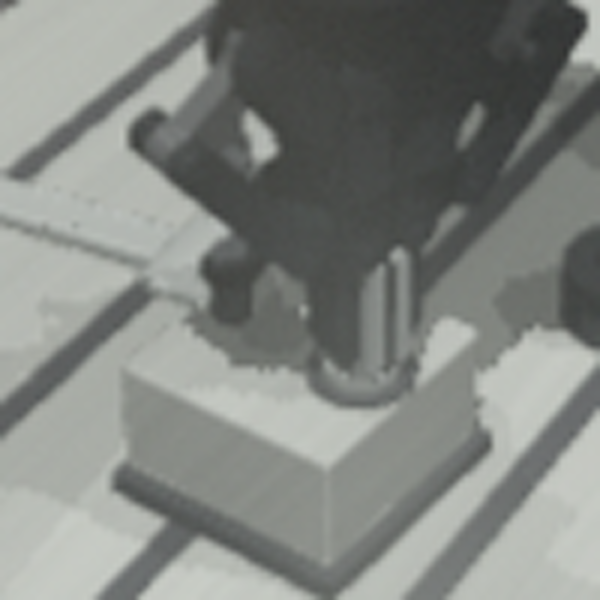

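Tip is about 3.4 mm into the travel with about 2.7 N, matching the spring. Going 2.5 mm deeper and holding, then I'll read the force.

Call:
step_arm([
  [0,0,0,-0.0013,0,0,0],
  [0,0,0,-0.0025,0,0,0],
  [0,0,0,-0.0025,0,0,0],
  [0,0,0,-0.0025,0,0,0],
  [0,0,0,-0.0025,0,0,0],
  [0,0,0,-0.0025,0,0,0],
])

```text
t: 11.3
tool_pos: [567.6, 5.2, 91.0]
eef_rot: [0.625, 3.076, 0.0]
ft_force: [2.4, -1.4, 4.2]
width: -0.1
```

```bash
python3 - <<'E'
from h import *
F=[]
for i in range(8): S=viewer.get_image("side");F.append(bot.state()["ft_force"])
s=bot.state();print(s["t"],s["tool_pos"],np.mean(F,0),np.std(F,0))
E
```

```text
11.7 [567.55703229   5.25435997  90.91059683] [ 2.75855934 -0.70149006  4.06412178] [0.54123496 0.39400253 0.57990199]
```

Force 4.1 N and depth 6.1 mm agree, and it was held for over 0.8 s. Withdrawing straight up, then aside to uncover both views.

Call:
step_arm([
  [0,0,0,0.004,0,0,0],
  [0,0,0,0.012,0,0,0],
  [0,0,0,0.04,0,0,0],
  [0,0,0,0.08,0,0,0],
  [0,0,0,0.12,0,0,0],
  [0,0,0,0.16,0,0,0],
  [0,-0.04,0.04,0.16,0,0,0],
  [0,-0.08,0.08,0.16,0,0,0],
  [0,-0.12,0.12,0.16,0,0,0],
  [0,-0.12,0.16,0.16,0,0,0],
])

```text
t: 12.7
tool_pos: [446.2, 160.0, 251.3]
eef_rot: [0.628, 3.077, -0.001]
ft_force: [1.3, 0.3, -0.2]
width: 0.1
```

Call:
step_arm([
  [0,-0.03,0.04,0,0,0,0],
  [0,-0.06,0.08,0,0,0,0],
  [0,-0.09,0.12,0,0,0,0],
  [0,-0.12,0.16,0,0,0,0],
  [0,-0.15,0.2,0,0,0,0],
  [0,-0.15,0.2,0,0,0,0],
  [0,-0.15,0.2,0,0,0,0],
])

```text
t: 13.4
tool_pos: [298.0, 360.0, 250.8]
eef_rot: [0.622, 3.078, -0.001]
ft_force: [0.5, 0.1, -0.6]
width: 0.2
```

```bash
python3 - <<'E'
from h import *
S=snap("side","pics/side8.png");T=snap("top","pics/top8.png")
s=bot.state();print(s["t"],s["tool_pos"],s["ft_force"])
f=lambda x,k:cv2.resize(x,k,interpolation=cv2.INTER_CUBIC)
cv2.imwrite("pics/c8.png",np.hstack([f(S["img"],(400,300)),f(T["img"],(400,300))])[:,:,::-1])
cv2.imwrite("pics/c8.png",np.vstack([cv2.imread("pics/c8.png"),np.hstack([f(S["img"][225:315,250:370],(400,300)),f(T["img"][195:285,270:390],(400,300))])[:,:,::-1]]))
for n,c in(("side",S),("top",T)):
    a=cv2.imread(f"pics/{n}0.png"); d=cv2.absdiff(a,np.ascontiguousarray(c["img"][:,:,::-1])).max(2)
    _,_,st,ce=cv2.connectedComponentsWithStats((cv2.medianBlur(d,3)>60).astype(np.uint8))
    print(n,[(tuple(q[:5])) for q in st[1:] if q[4]>8])
E
```

```text
13.5 [299.25400278 358.99225461 250.87661486] [-0.03072081  0.08658235 -0.26105162]
side [(np.int32(431), np.int32(0), np.int32(44), np.int32(133), np.int32(3283)), (np.int32(584), np.int32(0), np.int32(56), np.int32(10), np.int32(415)), (np.int32(338), np.int32(80), np.int32(105), np.int32(83), np.int32(3652)), (np.int32(474), np.int32(103), np.int32(5), np.int32(3), np.int32(10)), (np.int32(476), np.int32(111), np.int32(7), np.int32(5), np.int32(18)), (np.int32(486), np.int32(113), np.int32(10), np.int32(5), np.int32(31)), (np.int32(314), np.int32(115), np.int32(36), np.int32(41), np.int32(504)), (np.int32(482), np.int32(121), np.int32(10), np.int32(5), np.int32(31)), (np.int32(469), np.int32(127), np.int32(21), np.int32(14), np.int32(141)), (np.int32(629), np.int32(135), np.int32(11), np.int32(21), np.int32(107)), (np.int32(333), np.int32(155), np.int32(307), np.int32(325), np.int32(61234)), (np.int32(484), np.int32(154), np.int32(4), np.int32(5), np.int32(9)), (np.int32(494), np.int32(156), np.int32(5), np.int32(5), np.int32(18)), (np.int32(361), np.int32(243), np.int32(10), np.i
[... 3645 characters left out ...]
63), np.int32(4), np.int32(7), np.int32(15)), (np.int32(115), np.int32(464), np.int32(53), np.int32(15), np.int32(579)), (np.int32(324), np.int32(466), np.int32(3), np.int32(6), np.int32(10)), (np.int32(178), np.int32(469), np.int32(7), np.int32(5), np.int32(20)), (np.int32(265), np.int32(469), np.int32(13), np.int32(11), np.int32(47)), (np.int32(186), np.int32(470), np.int32(31), np.int32(10), np.int32(113)), (np.int32(255), np.int32(472), np.int32(7), np.int32(8), np.int32(27)), (np.int32(240), np.int32(475), np.int32(4), np.int32(5), np.int32(9)), (np.int32(218), np.int32(476), np.int32(4), np.int32(4), np.int32(10)), (np.int32(284), np.int32(476), np.int32(3), np.int32(4), np.int32(10))]
```

View pics/c8.png

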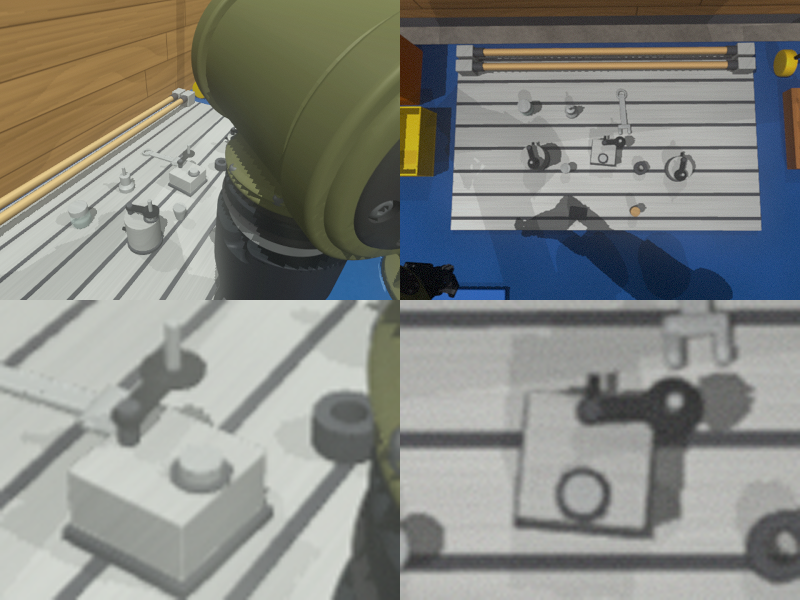

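The cover stands at about 90° (pin at crop (675,400), pivot (592,410)). The plunger looks up, and the top view differs from the start only at the square setter, the arm and its shadows. Handing in.

```bash
python3 -c "
from bench import bot
print(bot.close_job())"
```

```text
the job is handed in; nothing more can be done
None
```

The square setter is ready and the job is handed in, with no verdict reported. I swung its dust cover open by the pin with shut fingertips. I then pressed the plunger about 6 mm for over half a second, and it sprang back up.

- **Press:** the tip height gave about 6.1 mm. The force was 4.1 N, which fits about 5.9 mm on the spring.
- **Last pictures:** the cover stands open at about 90° and the plunger looks up. In the top view, only the square setter, the arm and its shadows had changed since the start. The side view was partly blocked by the arm.
- **Time:** the run took 13.5 s of the 43 s allowed.

**What went wrong:** partway through the swing the last joint reached its limit. It read -2.554 against a range of -2.55, so I can't rule out that it counts as passing the range. The arm swerved to the +y side and tilted, with its tip down to about 61 mm, but I saw no contact force and nothing moved. I backed out, straightened the tool and finished with a straight push.

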